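# Fetch the stopper from behind the bottles

### The job

First clear both glass bottles, the blue-capped and the red-capped, off the drip tray and stand them side by side wholly on the dark grey mat; then take the green stopper out of the yellow pot behind them and stand it upright in the middle of the white dish; then put each bottle back, upright, in the middle of the coaster of its own cap's colour. Set the bottles down rather than dropping them, and leave the amber beaker beside the dish where it stands.

Things in the scene. Friction and masses are not known exactly. Their poses are not given: they have to be found in the camera images.
- blue_bottle_center (a point): clear glass laboratory bottle with a blue screw cap, loose, about 250 g: body 70 mm diameter up to 88 mm, then a shoulder, and on top the blue cap, 52 mm diameter, from 113 to 143 mm above its foot (143 mm tall in all); grasp it by the cap from above. The point is on its axis half-way up, 71.5 mm above its foot; z is up along the axis. It starts standing on the blue coaster
- red_bottle_center (a point): clear glass laboratory bottle with a red screw cap, loose, about 250 g: body 70 mm diameter up to 88 mm, then a shoulder, and on top the red cap, 52 mm diameter, from 113 to 143 mm above its foot (143 mm tall in all); grasp it by the cap from above. The point is on its axis half-way up, 71.5 mm above its foot; z is up along the axis. It starts standing on the red coaster
- blue_coaster: blue round coaster, fixed on the white drip tray, 84 mm diameter, 4 mm thick: home of the blue-capped bottle, which starts on it. Origin at the centre of its underside, so its top is 4 mm above the origin (12 mm above the table)
- red_coaster: red round coaster, fixed on the white drip tray, 84 mm diameter, 4 mm thick: home of the red-capped bottle, which starts on it. Origin at the centre of its underside, so its top is 4 mm above the origin (12 mm above the table)
- pot: yellow open pot, fixed on the drip tray beyond the bottles; round, straight-sided, 98 mm outer diameter, walls 3 mm (92 mm inside), 76 mm tall, its floor 4 mm thick (72 mm deep inside). Origin at the centre of its underside, 8 mm above the table; z up. The stopper stands in it, so go in with fingers only a little wider than the stopper. Nothing else on the table among these things is taller than 175 mm
- stopper_center (a point): green rubber stopper, loose, an upright cylinder 26 mm diameter and 44 mm tall, about 30 g, standing on the floor of the pot within a few mm of its middle. The point is at its centre, 22 mm above its foot; z is up along its axis. (A black stopper of the same shape on the tray is not wanted)
- dish: white shallow round dish, fixed on the table, 110 mm outer diameter, 15 mm tall, walls 3 mm (104 mm inside), its flat floor 4 mm above the table. Origin at the centre of its underside, on the table
- mat: dark grey rectangular rubber mat, fixed on the table, 220 mm along its x axis, 130 mm along its y axis, 4 mm thick: side area for the two bottles (there is room for them side by side along x, e.g. 55 mm either side of the middle). Origin at the centre of its underside, on the table; z up. It lies to the left or right of the tray, the dish on the other side
- beaker_center (a point): small amber glass beaker, loose, open at the top, 46 mm diameter at the rim, 55 mm tall, standing on the table just beyond the dish (its axis 92 to 105 mm from the dish's centre); leave it alone. The point is on its axis, half-way up, 27.5 mm above its foot

How it is judged:
By the outcome, as a careful person would: the job done as asked, in the order asked, and still so for the second after the job is handed in, with the robot touching nothing.
It also fails if it takes over 134 s, if anything falls off the work surface, if the arm or the gripper's body presses on something with over 40 N, if the wrist force passes 120 N, or if a joint passes its speed limit or range.

### The arm

A 7-joint arm with a two-finger parallel gripper is mounted at the origin on the work surface. World frame = base frame: x ahead of the robot, y to its left, z up, the work surface at z = 0. Lengths are in mm, angles in rad, forces in N, time in s.
With the tool pointing down it reaches from about 350 to 775 mm from the base axis. Payload 3.1 kg.
Tool frame: the origin (TCP) lies at the centre of the arm's flange, where the gripper is bolted on; the fingertips stand 173 mm ahead of it and the grasp point (between the pads) lies 155 mm ahead of it; z points along the fingers, y is the line along which they close (so a half turn about z gives the same grasp; the last joint's range is limited). The gripper opens to 85 mm and grips with 20 to 120 N. Pads are 22 mm wide; open, the fingers measure 114 mm over their backs; the gripper's body (76 mm by 85 mm) begins 54 mm behind the grasp point. The pads swing forward as they close: fully open they stand 13 mm farther back than shut.
Start: joints at [1.159, 0.311, 0.014, 1.512, -0.004, 1.319, -0.027], TCP at [198.821, -512.819, 404.704] pointing down, gripper open.
Joint ranges: [-2.7, 2.7], [-0.3, 1.91], [-1.27, 1.3], [0.12, 2.57], [-1.44, 4.58], [0.2, 2.03], [-3.05, 3.05]. Speed limits (rad/s): [2.79, 2.79, 3.14, 3.14, 3.14, 3.14, 3.14].

### API

Orientations are given as [roll, pitch, yaw] about the fixed x, y, z axes, in that order (R = Rz(yaw) Ry(pitch) Rx(roll)).
In Python, from workcell import get_obs, vision, sign_off gives the robot as it stands.
- The arm moves only by the shell command python3 -m handwheel 'ROWS' [OPENING] [FORCE]. ROWS is JSON, a list of rows, each a list of 6 numbers: the shift along the tool's x, y, z in m, then the turn, a rotation vector about the tool's x, y, z in rad. A call has exactly 5 rows; each row shifts and turns the commanded pose from where the row before left it, along the tool's axes as they then stand; what a row does not reach is not made up. A row lasts 1/10 s, in which the tool goes at most 50 mm and 8.59 degrees, less where a joint would pass 70% of its speed; a pose out of reach is approached as far as the arm can. A call is refused whole if a number of a shift passes 0.05 or a number of a turn 0.15, either way. A call with a gripper value outside its range is refused whole. OPENING is the finger opening in m, from 0 to 0.0854, set as the call begins (- or left out, the last holds). The fingers move at their own pace and stop on an object; FORCE is the grip in N (left out, the last holds). Time passes only in rows, so rows that do not move let the fingers close, or fill a call up. It gives the time, the measured TCP pose, the force, the opening and the grip force at its end, in the units of the state.
- get_obs(): the state, without advancing time (a new reading comes with each control period).
- vision.snapshot(name): name is "scene" or "top" or "wrist"; returns the picture (480x640x3 uint8, red, green, blue); there is no depth.
- vision.camera_params(name): a dict with "vfov" (degrees; the focal length in pixels is half the picture's height over the tangent of half this angle, whatever the lens; pixels are square), "cx", "cy" (the principal point, pixels), "R" (3x3) and "t" (3): a world point X has camera coordinates R X + t. Camera axes: x right, y down, z forward; pixel columns grow to the right and rows downward; lengths in mm; the calibration is good to about 2 mm. A picture is of the moment at which its call begins: read the wrist's pose just before it. camera_params takes no time and is no camera call; for the wrist camera it gives the pose at the moment of the call.
- sign_off(): hands the job in; it is judged then, once.
The state is a dict: "time_s": time; "joint_pos": joint angles; "qd": joint speeds; "tau": joint torques, N m; "ee_pos": TCP position; "eef_rot": TCP orientation; "wrist_force": force on the tool from outside, world axes, zero at the start; "wrist_torque": the same for the moment, N m; "gripper_width": finger opening in mm; "finger_force": force on a finger pad.
Only numpy, scipy, OpenCV 4.12 (cv2) and the standard library are available. Lean on these libraries where they do the work, as an engineer would, in place of code of your own. Each camera call takes 0.05 s, during which the arm holds its last target. There are 200 camera calls.

## Working session

There is one attempt and no reset: what is moved stays moved. The work goes in short steps, Python scripts to look and compute and a shell command to move; the robot and the scene stay as the last step left them, time stands still between calls to the robot, and variables do not carry over. Pictures are saved under pics/ and viewed, at most 14 in all, crops included, and the job is handed in when it is done.

```bash
ls; mkdir -p pics; python3 - <<'E'
from workcell import get_obs, vision
import cv2
o=get_obs(); print(o)
for n in ["scene","top"]:
    im=vision.snapshot(n); cv2.imwrite(f"pics/{n}0.png",im[:,:,::-1]); print(n,vision.camera_params(n))
E
```

```text
pics
{'time_s': 0.0, 'joint_pos': array([ 1.15931531,  0.31173919,  0.0140538 ,  1.51307665, -0.00441136,
        1.319228  , -0.02718233]), 'qd': array([ 2.59073663e-04, -4.43383067e-04, -4.14818327e-04, -5.07241429e-05,
       -1.95238640e-04, -1.87042233e-04, -1.78183763e-03]), 'tau': array([-5.04967579e-05, -3.79912555e+01,  1.45773366e-01, -2.30589134e+01,
        1.21754286e-02,  1.35585832e-02,  1.08440851e-06]), 'ee_pos': array([ 198.65794609, -512.51578   ,  403.60541156]), 'eef_rot': array([-3.13917470e+00,  1.06297384e-04,  3.69813816e-01]), 'wrist_force': array([0.28889497, 0.09531792, 0.51145902]), 'wrist_torque': array([ 0.00999873, -0.00672585,  0.02067306]), 'finger_force': 0.0, 'gripper_width': 85.00866637154762}
scene {'vfov': 43.42395260285315, 'cx': 324.92708482097464, 'cy': 239.94947812485628, 'R': array([[-0.35962085,  0.93301211, -0.01269818],
       [ 0.71769785,  0.26788199, -0.6427667 ],
       [-0.5963075 , -0.24026576, -0.76595674]]), 't': array([ 190.09711693, -345.82924112, 1604.82925246])}
top {'vfov': 48.76862271448304, 'cx': 314.8214486617965, 'cy': 223.87115984663984, 'R': array([[ 0.02566567, -0.99959354,  0.01241081],
       [-0.98856592, -0.02722394, -0.1483114 ],
       [ 0.14858899, -0.0084624 , -0.98886283]]), 't': array([-25.04184221, 562.31541749, 868.34346614])}
```

View pics/scene0.png

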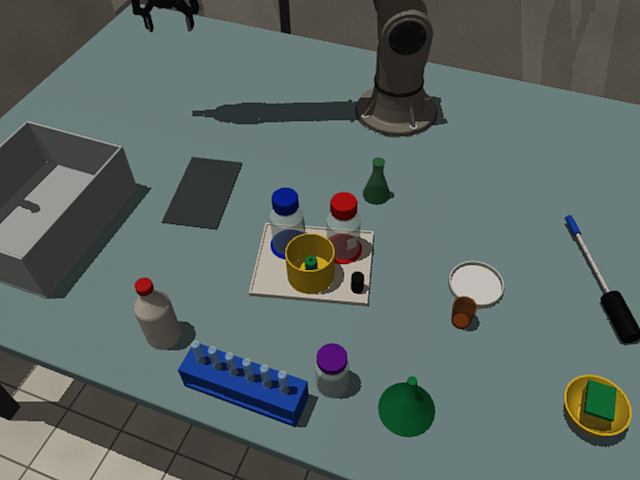

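View pics/top0.png

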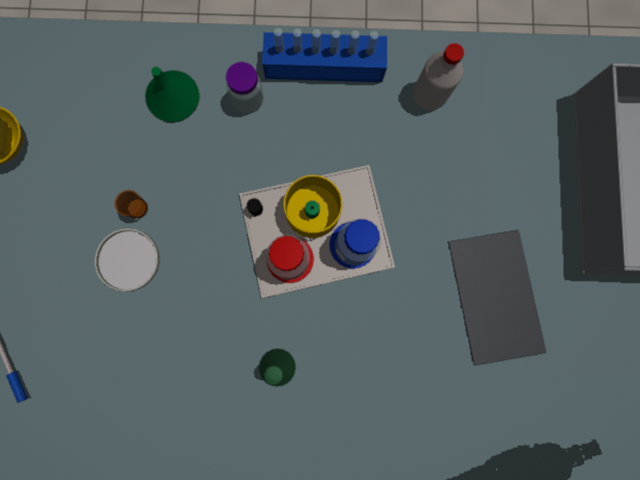

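The scene view shows the layout, and the top view gives these pixel positions:
- blue cap about (362,236)
- red cap about (287,252)
- pot rim about (313,207), stopper about (312,209)
- dish about (127,260)
- mat corners about (449,240), (519,231), (545,353), (475,363)
- beaker about (130,205), beyond the dish

The mat is on the right (−y) and the dish on the left (+y).

```bash
cat > h.py <<'E'
import numpy as np, cv2
from workcell import get_obs, vision
def cam(n):
    p=vision.camera_params(n); f=240/np.tan(np.radians(p['vfov']/2)); return f,p['cx'],p['cy'],np.array(p['R']),np.array(p['t'])
def world(c,uv,z):
    f,cx,cy,R,t=c; d=R.T@np.array([(uv[0]-cx)/f,(uv[1]-cy)/f,1]); C=-R.T@t
    return C+d*(z-C[2])/d[2]
def pix(c,X):
    f,cx,cy,R,t=c; q=R@np.array(X)+t; return np.round([cx+f*q[0]/q[2],cy+f*q[1]/q[2]],1)
E
python3 - <<'E'
from h import *
T=cam("top");S=cam("scene")
im=cv2.imread("pics/top0.png")
for n,uv,z in [("blue",(362,236),155),("red",(287,252),155),("potrim",(313,206.5),84),("stop",(312,209),56),("dish",(127.5,260),15),("m1",(449,240),4),("m2",(519,231),4),("m3",(545,353),4),("m4",(475,363),4),("bcoaster",(355,245),12),("rcoaster",(290,260),12),("beaker rim",(129,205),55)]:
    X=world(T,uv,z); print(n,X.round(1),"scene pix",pix(S,X))
cv2.imwrite("pics/crop1.png",cv2.resize(im[160:305,235:400],None,fx=4,fy=4,interpolation=cv2.INTER_CUBIC)[:580])
cv2.imwrite("pics/crop2.png",cv2.resize(im[180:300,85:205],None,fx=4,fy=4,interpolation=cv2.INTER_CUBIC))
E
```

```text
blue [529.4 -80.4 155. ] scene pix [285.8 195.8]
red [502.3  31.3 155. ] scene pix [343.7 200.8]
potrim [585.3  -6.   84. ] scene pix [311.3 249.4]
stop [586.1  -4.5  56. ] scene pix [312.2 258.6]
dish [494.1 315.   15. ] scene pix [475.8 281.1]
m1 [ 545.9 -251.2    4. ] scene pix [216.4 229.2]
m2 [ 565.7 -377.6    4. ] scene pix [162.3 220.6]
m3 [ 352.6 -416.2    4. ] scene pix [193.6 156.4]
m4 [ 332.7 -293.8    4. ] scene pix [241.6 163. ]
bcoaster [531.5 -82.3  12. ] scene pix [288.7 242.7]
rcoaster [501.9  31.6  12. ] scene pix [343.2 247. ]
beaker rim [584.5 306.   55. ] scene pix [464.8 303.5]
```

View pics/crop1.png

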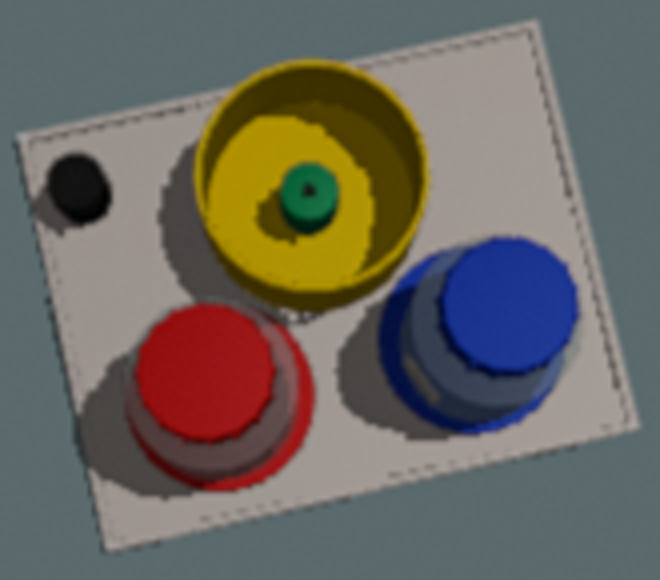

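View pics/crop2.png

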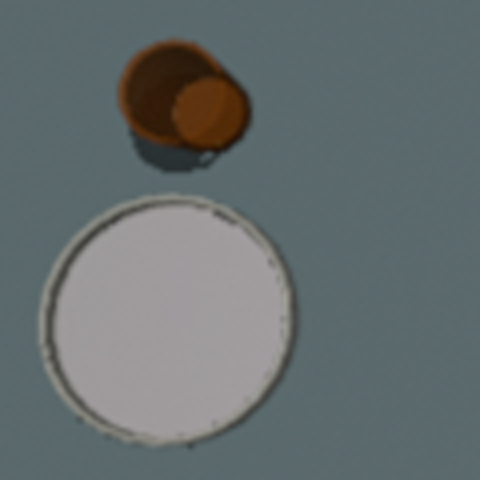

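Crop 1 shows the cap centres, full-frame, at blue (362.1,236.1) and red (286,252.3), the pot rim at (312.5,203.5) and the stopper top at (312,207.5). Crop 2 puts the dish centre at (127,259.6) and the beaker rim at (128.6,203). The scene view and the known sizes agree with these, so I can move to above the blue bottle, turning to yaw 0.

```bash
python3 -m handwheel '[[0,0,0,0,0,0.074],[0,0,0,0,0,0.074],[0,0,0,0,0,0.074],[0,0,0,0,0,0.074],[0,0,0,0,0,0.074]]' 0.085 40
python3 -m handwheel '[[0.01,-0.013,0,0,0,0],[0.018,-0.023,0,0,0,0],[0.024,-0.031,0,0,0,0],[0.024,-0.031,0,0,0,0],[0.024,-0.031,0,0,0,0]]'
python3 -m handwheel '[[0.024,-0.031,0,0,0,0],[0.024,-0.031,0,0,0,0],[0.024,-0.031,0,0,0,0],[0.024,-0.031,0,0,0,0],[0.024,-0.031,0,0,0,0]]'
python3 -m handwheel '[[0.024,-0.031,0,0,0,0],[0.024,-0.031,0,0,0,0],[0.024,-0.031,0,0,0,0],[0.024,-0.031,0,0,0,0],[0.015,-0.024,0,0,0,0]]'
cat >> h.py <<'E'
def d(x,y,z,yaw=0):
    from scipy.spatial.transform import Rotation as Ro
    o=get_obs(); R=Ro.from_euler('xyz',o['eef_rot']); T=Ro.from_euler('xyz',[np.pi,0,yaw])
    print('t',round(o['time_s'],2),'pos',o['ee_pos'].round(1),'to go tool mm',R.inv().apply(np.array([x,y,z])-o['ee_pos']).round(1),'turn',(R.inv()*T).as_rotvec().round(3),'w',round(o['gripper_width'],1),'F',round(float(o['finger_force']),1),o['wrist_force'].round(1))
E
python3 -c "
from h import *
d(529.4,-80.4,295)"
```

```text
time_s: 0.6
ee_pos: [198.7, -512.6, 404.0]
eef_rot: [-3.14, 0.001, -0.003]
wrist_force: [0.4, 0.2, -0.0]
gripper_width: 85.0
finger_force: 0.0
time_s: 1.1
ee_pos: [300.2, -381.2, 404.4]
eef_rot: [-3.141, -0.0, 0.003]
wrist_force: [-0.1, -0.2, 0.2]
gripper_width: 85.0
finger_force: 0.0
time_s: 1.6
ee_pos: [419.6, -225.9, 404.6]
eef_rot: [-3.141, 0.0, 0.003]
wrist_force: [-0.2, -1.4, -0.1]
gripper_width: 85.3
finger_force: 0.0
time_s: 2.1
ee_pos: [530.7, -76.6, 404.4]
eef_rot: [-3.14, 0.0, 0.006]
wrist_force: [-0.6, 0.2, 1.0]
gripper_width: 84.8
finger_force: 0.0
t 2.1 pos [530.7 -76.6 404.4] to go tool mm [ -1.3   4.  109.4] turn [-0.002  0.     0.006] w 84.8 F 0.0 [-0.6  0.2  1. ]
```

Tracking is accurate. Next I descend onto the blue cap and close on it.

```bash
python3 -m handwheel '[[-0.001,0.003,0.01,0,0,0],[0,0.001,0.02,0,0,0],[0,0,0.025,0,0,0],[0,0,0.025,0,0,0],[0,0,0.012,0,0,0]]' | head -2
python3 -m handwheel '[[0,0,0.01,0,0,0],[0,0,0.007,0,0,0],[0,0,0,0,0,0],[0,0,0,0,0,0],[0,0,0,0,0,0]]'
python3 -m handwheel '[[0,0,0,0,0,0],[0,0,0,0,0,0],[0,0,0,0,0,0],[0,0,0,0,0,0],[0,0,0,0,0,0]]' 0.04 40
python3 -m handwheel '[[0,0,0,0,0,0],[0,0,0,0,0,0],[0,0,0,0,0,0],[0,0,0,0,0,0],[0,0,0,0,0,0]]'
python3 -c "
from h import *
d(529.4,-80.4,295)"
```

```text
time_s: 2.6
ee_pos: [527.1, -84.6, 310.0]
time_s: 3.1
ee_pos: [529.3, -84.9, 296.7]
eef_rot: [3.141, -0.002, -0.0]
wrist_force: [-0.9, -1.3, -0.3]
gripper_width: 85.0
finger_force: 0.0
time_s: 3.6
ee_pos: [529.2, -84.5, 296.3]
eef_rot: [-3.141, -0.001, 0.0]
wrist_force: [-0.9, 1.9, 3.8]
gripper_width: 50.9
finger_force: 41.7
time_s: 4.1
ee_pos: [529.2, -84.5, 296.3]
eef_rot: [-3.141, -0.001, 0.0]
wrist_force: [-0.7, 0.8, 4.7]
gripper_width: 50.9
finger_force: 41.8
t 4.1 pos [529.2 -84.5 296.3] to go tool mm [ 0.2 -4.1  1.3] turn [-0.    -0.001  0.   ] w 50.9 F 41.8 [-0.7  0.8  4.7]
```

```bash
python3 -m handwheel '[[0,0,-0.005,0,0,0],[0,0,-0.013,0,0,0],[0,0,-0.018,0,0,0],[0,0,-0.016,0,0,0],[0,0,-0.008,0,0,0]]' 
python3 -m handwheel '[[0,0,0,0,0,0],[-0.0054,0.0104,0,0,0,0],[-0.0094,0.0182,0,0,0,0],[-0.0121,0.0234,0,0,0,0],[-0.0134,0.026,0,0,0,0]]' |head -2
python3 -m handwheel '[[-0.0134,0.026,0,0,0,0],[-0.0134,0.026,0,0,0,0],[-0.0134,0.026,0,0,0,0],[-0.0134,0.026,0,0,0,0],[-0.0134,0.026,0,0,0,0]]' |head -2
python3 -m handwheel '[[-0.0121,0.0234,0,0,0,0],[-0.0094,0.0182,0,0,0,0],[-0.0054,0.0104,0,0,0,0],[0,0,0,0,0,0],[0,0,0,0,0,0]]'
python3 -m handwheel '[[0,0,0,0,0,0],[0,0,0,0,0,0],[0,0,0.004,0,0,0],[0,0,0.008,0,0,0],[0,0,0.01,0,0,0]]' |head -2
python3 -c "
from h import *
d(395,-345,288.3)
im=vision.snapshot('wrist'); cv2.imwrite('pics/w1.png',im[:,:,::-1])"
```

```text
time_s: 4.6
ee_pos: [529.1, -85.3, 357.3]
eef_rot: [3.141, -0.002, -0.001]
wrist_force: [0.9, 0.0, -2.2]
gripper_width: 51.4
finger_force: 42.1
time_s: 5.1
ee_pos: [487.3, -163.8, 354.4]
time_s: 5.6
ee_pos: [419.5, -294.5, 354.4]
time_s: 6.1
ee_pos: [394.8, -344.0, 355.2]
eef_rot: [-3.14, 0.0, 0.0]
wrist_force: [1.0, 0.6, -2.8]
gripper_width: 51.1
finger_force: 42.2
time_s: 6.6
ee_pos: [394.8, -344.7, 333.1]
t 6.6 pos [ 394.8 -344.7  333.1] to go tool mm [ 0.2  0.3 44.8] turn [ 0. -0.  0.] w 51.0 F 42.2 [-0.4 -0.1 -2.7]
```

View pics/w1.png

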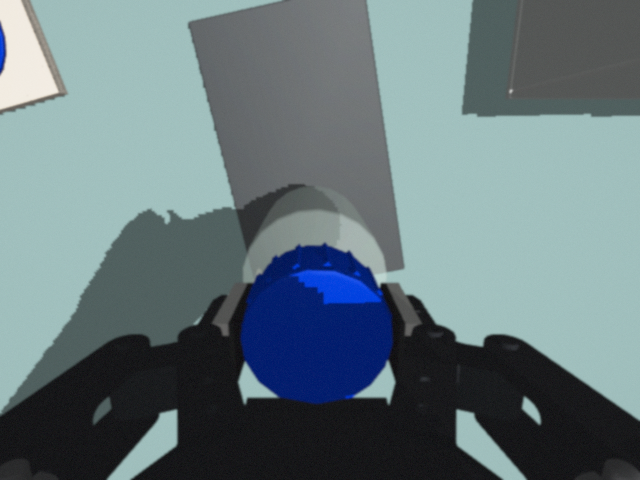

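The wrist view shows the blue bottle held straight at the cap, over the near end of the mat (corners about (190,22), (367,0), (403,268)). Next I lower it and watch the force.

```bash
python3 -m handwheel '[[0,0,0.014,0,0,0],[0,0,0.012,0,0,0],[0,0,0.008,0,0,0],[0,0,0.004,0,0,0],[0,0,0.001,0,0,0]]' |head -2
python3 -m handwheel '[[0,0,0,0,0,0],[0,0,0,0,0,0],[0,0,0.001,0,0,0],[0,0,0,0,0,0],[0,0,0,0,0,0]]'
python3 -c "
from h import *
d(395,-345,288.3)"
```

```text
time_s: 7.15
ee_pos: [394.5, -344.7, 294.0]
time_s: 7.65
ee_pos: [394.6, -344.9, 293.9]
eef_rot: [3.141, -0.0, -0.0]
wrist_force: [0.2, 0.2, -3.0]
gripper_width: 51.0
finger_force: 42.3
t 7.65 pos [ 394.6 -344.9  293.9] to go tool mm [0.4 0.1 5.6] turn [ 0. -0. -0.] w 51.0 F 42.3 [ 0.2  0.2 -3. ]
```

```bash
python3 -m handwheel '[[0,0,0.002,0,0,0],[0,0,0.001,0,0,0],[0,0,0.001,0,0,0],[0,0,0,0,0,0],[0,0,0,0,0,0]]' | sed -n '2p;4p'
python3 -m handwheel '[[0,0,0.001,0,0,0],[0,0,0,0,0,0],[0,0,0,0,0,0],[0,0,0,0,0,0],[0,0,0,0,0,0]]'| sed -n '2p;4p'
python3 -m handwheel '[[0,0,0.001,0,0,0],[0,0,0,0,0,0],[0,0,0,0,0,0],[0,0,0,0,0,0],[0,0,0,0,0,0]]'| sed -n '2p;4p'
```

```text
ee_pos: [394.6, -344.8, 289.6]
wrist_force: [0.3, 0.5, -2.4]
ee_pos: [394.6, -344.9, 288.7]
wrist_force: [-0.8, -0.3, -0.7]
ee_pos: [394.9, -344.8, 288.3]
wrist_force: [-0.4, 1.7, 4.9]
```

```bash
python3 -m handwheel '[[0,0,0,0,0,0],[0,0,0,0,0,0],[0,0,0,0,0,0],[0,0,0,0,0,0],[0,0,0,0,0,0]]' 0.085 | tail -2
python3 -m handwheel '[[0,0,-0.005,0,0,0],[0,0,-0.015,0,0,0],[0,0,-0.025,0,0,0],[0,0,-0.035,0,0,0],[0,0,-0.035,0,0,0]]' |head -2
python3 -m handwheel '[[0.005,-0.017,0,0,0,0],[0.008,-0.028,0,0,0,0],[0.01,-0.036,0,0,0,0],[0.01,-0.036,0,0,0,0],[0.01,-0.036,0,0,0,0]]' |head -2
python3 -m handwheel '[[0.01,-0.036,0,0,0,0],[0.01,-0.036,0,0,0,0],[0.01,-0.036,0,0,0,0],[0.01,-0.036,0,0,0,0],[0.01,-0.036,0,0,0,0]]'|head -2
python3 -m handwheel '[[0.008,-0.028,0,0,0,0],[0.006,-0.016,0,0,0,0],[0,0,0,0,0,0],[0,0,0,0,0,0],[0,0,0,0,0,0]]'|head -2
python3 -c "
from h import *
T=cam('top');print(world(T,(286,252.3),155))
d(502,32.5,296.5)
im=vision.snapshot('wrist'); cv2.imwrite('pics/w2.png',im[:,:,::-1])
im=vision.snapshot('top'); cv2.imwrite('pics/top1.png',im[:,:,::-1])
C=cam('wrist');print(pix(C,(502,32.5,155)),pix(C,(529.4,-81.5,12)))
cv2.imwrite('pics/crop3.png',cv2.resize(im[225:370,430:560],None,fx=4,fy=4,interpolation=cv2.INTER_CUBIC))
"
```

```text
gripper_width: 84.8
finger_force: 0.0
time_s: 10.15
ee_pos: [394.4, -344.7, 404.0]
time_s: 10.65
ee_pos: [437.8, -190.4, 403.3]
time_s: 11.15
ee_pos: [487.8, -10.4, 403.3]
time_s: 11.65
ee_pos: [501.5, 30.3, 402.7]
[501.78991439  32.74259684 155.        ]
t 11.65 pos [501.5  30.3 402.7] to go tool mm [  0.5  -2.3 106.2] turn [ 0.001  0.    -0.003] w 85.0 F 0.0 [ 0.7 -0.9  0.8]
[312.6 246.8] [431.2 177.3]
```

View pics/w2.png

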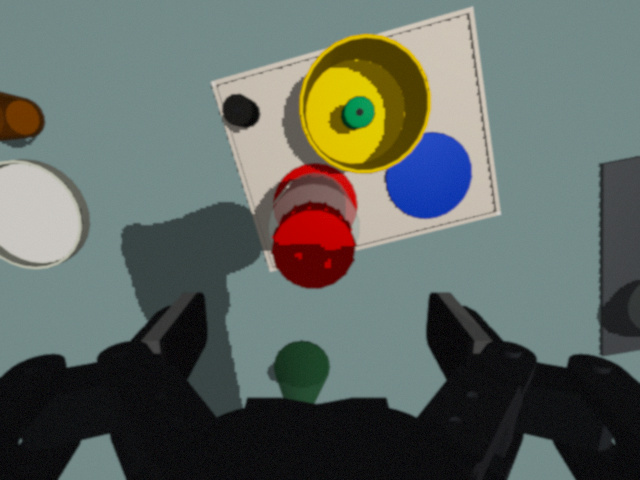

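View pics/crop3.png

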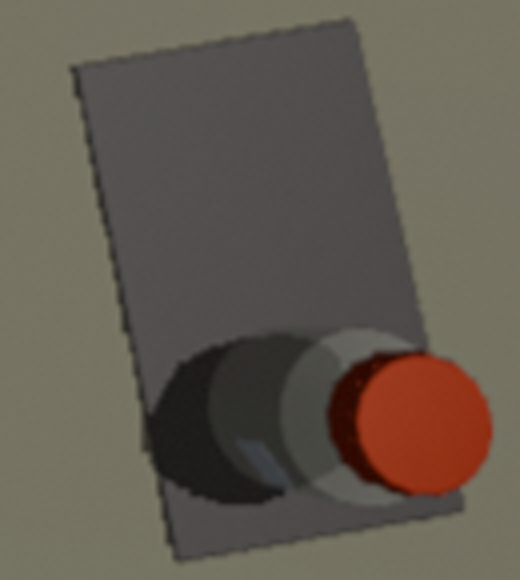

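In the wrist view the red cap is at (314,246), within 1 mm of the prediction, and the freed blue coaster is centred at (429,175.5). The mat crop (its colours are swapped) shows the blue bottle upright with its foot wholly on the near half of the mat. I'll grasp the red cap now.

```bash
python3 -m handwheel '[[0,0,0.01,0,0,0],[0,0,0.02,0,0,0],[0,0,0.025,0,0,0],[0,0,0.025,0,0,0],[0,0,0.013,0,0,0]]' | head -2
python3 -m handwheel '[[0,0,0.009,0,0,0],[0,0,0.005,0,0,0],[0,0,0,0,0,0],[0,0,0,0,0,0],[0,0,0,0,0,0]]' | head -2
python3 -m handwheel '[[0,0,0,0,0,0],[0,0,0,0,0,0],[0,0,0,0,0,0],[0,0,0,0,0,0],[0,0,0,0,0,0]]' 0.04 40
python3 -c "
from h import *
C=list(cam('wrist'))
d(503,-324,288)
"
```

```text
time_s: 12.25
ee_pos: [500.5, 31.3, 306.9]
time_s: 12.75
ee_pos: [502.2, 32.3, 296.6]
time_s: 13.25
ee_pos: [502.1, 32.1, 296.2]
eef_rot: [3.142, -0.001, -0.0]
wrist_force: [0.3, 0.3, 2.7]
gripper_width: 50.8
finger_force: 42.3
t 13.25 pos [502.1  32.1 296.2] to go tool mm [  1.  356.1   8.3] turn [ 0.    -0.001 -0.   ] w 50.8 F 42.3 [0.3 0.3 2.7]
```

```bash
python3 -m handwheel '[[0,0,-0.008,0,0,0],[0,0,-0.02,0,0,0],[0,0,-0.028,0,0,0],[0,0,-0.022,0,0,0],[0,0,-0.012,0,0,0]]' |sed -n '2p;5p;6p'
python3 -m handwheel '[[0,0,0,0,0,0],[0,0.012,0,0,0,0],[0,0.02,0,0,0,0],[0,0.026,0,0,0,0],[0,0.03,0,0,0,0]]' |head -2
python3 -m handwheel '[[0,0.03,0,0,0,0],[0,0.03,0,0,0,0],[0,0.03,0,0,0,0],[0,0.03,0,0,0,0],[0,0.03,0,0,0,0]]' |head -2
python3 -m handwheel '[[0,0.03,0,0,0,0],[0,0.03,0,0,0,0],[0,0.026,0,0,0,0],[0,0.02,0,0,0,0],[0.001,0.012,0,0,0,0]]' |head -2
python3 -m handwheel '[[0,0,0,0,0,0],[0,0,0.006,0,0,0],[0,0,0.015,0,0,0],[0,0,0.02,0,0,0],[0,0,0.02,0,0,0]]' |head -2
python3 -m handwheel '[[0,0,0.014,0,0,0],[0,0,0.008,0,0,0],[0,0,0.005,0,0,0],[0,0,0.002,0,0,0],[0,0,0,0,0,0]]' |head -2
python3 -m handwheel '[[0,0,0,0,0,0],[0,0,0,0,0,0],[0,0,0,0,0,0],[0,0,0,0,0,0],[0,0,0,0,0,0]]' |sed -n '2p;4,6p'
python3 -c "
from h import *
d(503,-324,288.3)"
```

```text
ee_pos: [501.7, 32.4, 387.2]
gripper_width: 50.8
finger_force: 42.4
time_s: 14.25
ee_pos: [500.8, -57.0, 383.7]
time_s: 14.75
ee_pos: [500.4, -208.2, 383.5]
time_s: 15.25
ee_pos: [500.7, -327.2, 383.1]
time_s: 15.75
ee_pos: [503.1, -321.5, 323.9]
time_s: 16.25
ee_pos: [502.9, -323.9, 296.1]
ee_pos: [502.7, -323.9, 295.8]
wrist_force: [0.0, 0.4, -3.3]
gripper_width: 51.0
finger_force: 42.5
t 16.75 pos [ 502.7 -323.9  295.8] to go tool mm [0.3 0.1 7.5] turn [ 0. -0. -0.] w 51.0 F 42.5 [ 0.   0.4 -3.3]
```

```bash
python3 -m handwheel '[[0,0,0.002,0,0,0],[0,0,0.002,0,0,0],[0,0,0.001,0,0,0],[0,0,0.001,0,0,0],[0,0,0,0,0,0]]' | sed -n '2p;4p'
python3 -m handwheel '[[0,0,0.001,0,0,0],[0,0,0,0,0,0],[0,0,0,0,0,0],[0,0,0,0,0,0],[0,0,0,0,0,0]]'| sed -n '2p;4p'
```

```text
ee_pos: [502.6, -323.8, 289.4]
wrist_force: [-0.7, -0.5, -2.6]
ee_pos: [502.7, -323.9, 288.8]
wrist_force: [-0.4, -0.1, -3.1]
```

```bash
python3 - <<'E'
from h import *
# wrist look w2 taken at TCP ~ (501.9,32.2,402.7): shift current wrist camera pose to there
f,cx,cy,R,t=cam('wrist'); o=get_obs(); C=-R.T@t+np.array([501.7,31.3,402.6])-o['ee_pos']
c=(f,cx,cy,R,-R@C)
for n,uv,z in [("pot",(365,103),84),("stop",(358.5,112),56),("bcoast",(429,175.5),12),("redcap",(314,246),155)]: print(n,world(c,uv,z).round(1))
T=cam('top')
for n,uv,z in [("pot",(312.6,203.5),84),("stop",(312,207.3),56),("bcoast",(352.6,244.9),12),("rcoast",(289.9,259.1),12),("dish",(126.9,259.6),15),("beaker",(128.6,202.9),55)]: print(n,world(T,uv,z).round(1))
d(503,-324,288.3)
E
```

```text
pot [591.7  -4.6  84. ]
stop [587.2  -3.1  56. ]
bcoast [531.7 -77.9  12. ]
redcap [502.8  32.7 155. ]
pot [590.3  -5.2  84. ]
stop [589.1  -4.4  56. ]
bcoast [531.6 -78.1  12. ]
rcoast [503.5  31.9  12. ]
dish [494.8 316.1  15. ]
beaker [588.1 307.   55. ]
t 17.75 pos [ 502.7 -323.9  288.8] to go tool mm [0.3 0.1 0.5] turn [ 0. -0. -0.] w 50.8 F 42.5 [-0.4 -0.1 -3.1]
```

```bash
python3 -m handwheel '[[0,0,0.001,0,0,0],[0,0,0,0,0,0],[0,0,0,0,0,0],[0,0,0,0,0,0],[0,0,0,0,0,0]]'| sed -n '2p;4p'
python3 -m handwheel '[[0,0,0,0,0,0],[0,0,0,0,0,0],[0,0,0,0,0,0],[0,0,0,0,0,0],[0,0,0,0,0,0]]' 0.085 | tail -2
python3 -m handwheel '[[0,0,-0.005,0,0,0],[0,0,-0.015,0,0,0],[0,0,-0.025,0,0,0],[0,0,-0.035,0,0,0],[0,0,-0.035,0,0,0]]' |head -2
python3 -m handwheel '[[0.004,-0.015,0,0,0,0],[0.007,-0.027,0,0,0,0],[0.009,-0.034,0,0,0,0],[0.009,-0.034,0,0,0,0],[0.009,-0.034,0,0,0,0]]' 0.042 |head -2
python3 -m handwheel '[[0.009,-0.034,0,0,0,0],[0.009,-0.034,0,0,0,0],[0.009,-0.034,0,0,0,0],[0.009,-0.034,0,0,0,0],[0.007,-0.024,0,0,0,0]]'|head -2
python3 -m handwheel '[[0.004,-0.016,0,0,0,0],[0,0,0,0,0,0],[0,0,0,0,0,0],[0,0,0,0,0,0],[0,0,0,0,0,0]]'|head -2
python3 -c "
from h import *
d(588,-4,197)
im=vision.snapshot('top'); cv2.imwrite('pics/top2.png',im[:,:,::-1])
im=vision.snapshot('wrist'); cv2.imwrite('pics/w3.png',im[:,:,::-1]);C=cam('wrist');print(pix(C,(588,-4,56)),pix(C,(591,-5,84)))"
```

```text
ee_pos: [502.8, -323.9, 288.3]
wrist_force: [-1.0, 1.0, 2.9]
gripper_width: 85.2
finger_force: 0.0
time_s: 19.25
ee_pos: [502.5, -323.7, 403.9]
time_s: 19.75
ee_pos: [540.8, -178.2, 402.6]
time_s: 20.25
ee_pos: [583.7, -16.2, 402.7]
time_s: 20.75
ee_pos: [587.6, -6.1, 402.6]
t 20.75 pos [587.6  -6.1 402.6] to go tool mm [  0.5  -2.3 205.6] turn [ 0.001  0.    -0.004] w 42.2 F 0.0 [ 1.1 -0.5 -0.2]
[314.5 214.6] [315.6 218. ]
```

View pics/w3.png

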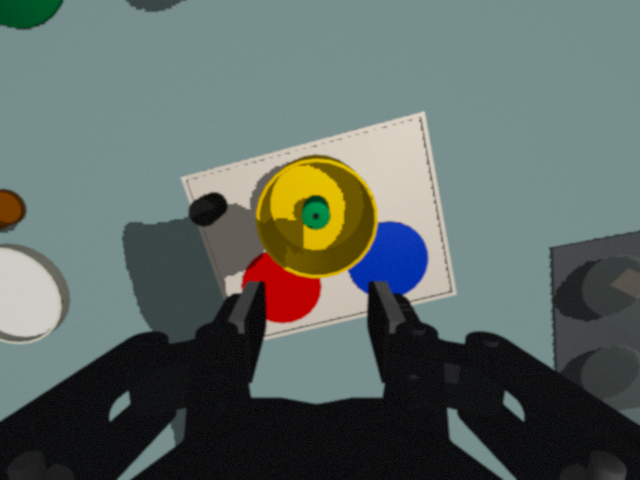

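View pics/top2.png

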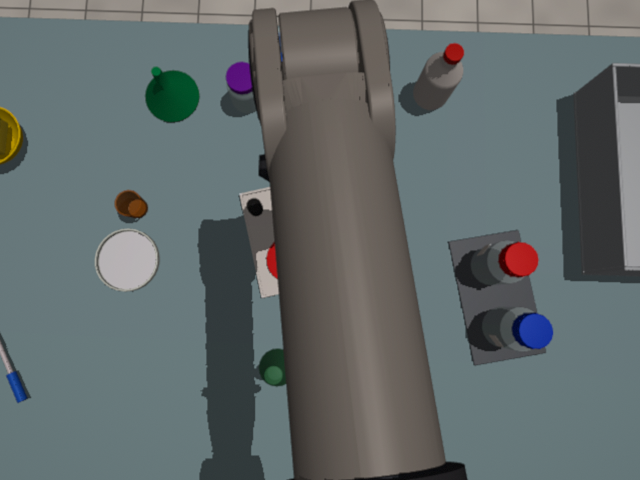

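Both bottles stand upright on the mat, with red at about (518,260) and blue at about (533,331) in the top view. The wrist view shows the stopper at (316,213) and the pot at (317,216.5), about 1 mm from prediction. I'll go into the pot with the fingers at 42 mm.

```bash
python3 -c "
from h import *
C=cam('wrist');print('rc',world(C,(281.5,283.5),12),'bc',world(C,(388.5,259.5),12),world(C,(316,213),56),world(C,(317,216.5),84))"
python3 -m handwheel '[[0.001,0.001,0.01,0,0,0],[0,0,0.02,0,0,0],[0,0,0.025,0,0,0],[0,0,0.025,0,0,0],[0,0,0.015,0,0,0]]' |head -2
python3 -m handwheel '[[0,0,0.009,0,0,0],[0,0,0,0,0,0],[0,0,0,0,0,0],[0,0,0,0,0,0],[0,0,0,0,0,0]]' |head -2
python3 -c "
from h import *
d(588.8,-4.8,197)
im=vision.snapshot('wrist'); cv2.imwrite('pics/w4.png',im[:,:,::-1])"
```

```text
rc [505.62632801  30.9927592   12.        ] bc [531.76054482 -79.76271197  12.        ] [589.42697667  -5.3256456   56.        ] [592.18479463  -6.11786714  84.        ]
time_s: 21.35
ee_pos: [587.7, -5.4, 304.6]
time_s: 21.85
ee_pos: [589.1, -4.8, 299.8]
t 21.85 pos [589.1  -4.8 299.8] to go tool mm [ -0.5   0.  102.8] turn [ 0.    -0.002 -0.   ] w 41.9 F 0.0 [-0.3 -0.  -0.2]
```

View pics/w4.png

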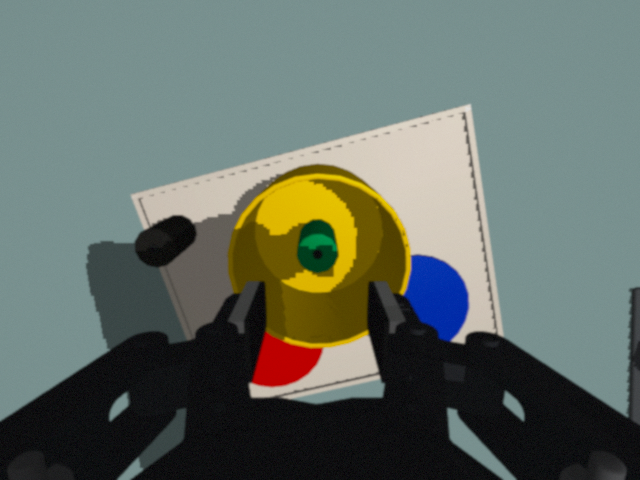

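The stopper top is at (317,254), centred between the fingers, and the pot rim leaves room on both sides. I can continue down.

```bash
python3 -c "
from h import *
C=cam('wrist');print(world(C,(317,254),56))"
python3 -m handwheel '[[0,0,0.01,0,0,0],[0,0,0.02,0,0,0],[0,0,0.025,0,0,0],[0,0,0.02,0,0,0],[0,0,0.012,0,0,0]]' |sed -n '2p;4p'
python3 -m handwheel '[[0,0,0.008,0,0,0],[0,0,0.005,0,0,0],[0,0,0,0,0,0],[0,0,0,0,0,0],[0,0,0,0,0,0]]' |sed -n '2p;4p'
python3 -m handwheel '[[0,0,0,0,0,0],[0,0,0,0,0,0],[0,0,0,0,0,0],[0,0,0,0,0,0],[0,0,0,0,0,0]]' 0.015 25
python3 -m handwheel '[[0,0,0,0,0,0],[0,0,0,0,0,0],[0,0,0,0,0,0],[0,0,0,0,0,0],[0,0,0,0,0,0]]' 
python3 -c "
from h import *
d(588.8,-4.8,197)"
```

```text
[586.64550809  -5.23328957  56.        ]
ee_pos: [587.8, -4.7, 211.5]
wrist_force: [-22.0, -6.8, 65.6]
ee_pos: [588.0, -4.3, 211.4]
wrist_force: [-29.6, -6.1, 67.3]
time_s: 23.4
ee_pos: [595.3, -3.6, 211.0]
eef_rot: [-3.14, -0.024, -0.001]
wrist_force: [-5.6, -2.3, 41.6]
gripper_width: 24.9
finger_force: 26.8
time_s: 23.9
ee_pos: [595.4, -3.7, 211.0]
eef_rot: [-3.14, -0.024, -0.002]
wrist_force: [-5.1, -2.3, 41.4]
gripper_width: 24.9
finger_force: 27.1
t 23.9 pos [595.4  -3.7 211. ] to go tool mm [-6.9  1.2 13.8] turn [-0.002 -0.024 -0.002] w 24.9 F 27.1 [-5.1 -2.3 41.4]
```

There was an unexpected contact of about 65 N at z=211. I'll look before doing anything else.

```bash
python3 -c "
from h import *
a=vision.snapshot('wrist')[:,:,::-1]; b=vision.snapshot('scene')[:,:,::-1]
f,cx,cy,R,t=cam('wrist'); print('cam pos rel tcp',-R.T@t-get_obs()['ee_pos'])
b=cv2.resize(b[130:330,220:420],(480,480),interpolation=cv2.INTER_CUBIC); a=cv2.resize(a[:,160:480],(320,480))
cv2.imwrite('pics/c5.png',np.hstack([a,b]))"
```

```text
cam pos rel tcp [ 65.80454767   0.08163071 -28.82381024]
```

View pics/c5.png

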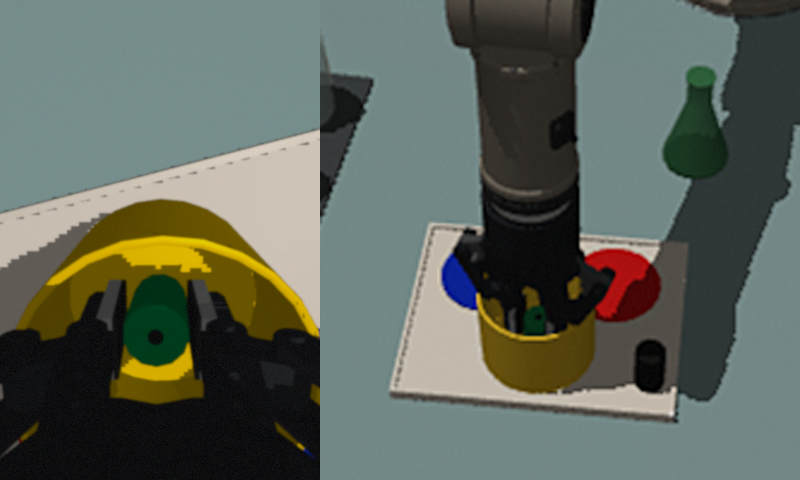

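```bash
python3 -m handwheel '[[0,0,-0.004,0,0,0],[0,0,-0.004,0,0,0],[0,0,-0.003,0,0,0],[0,0,0,0,0,0],[0,0,0,0,0,0]]'
python3 -c "
from h import *
C=cam('wrist')
d(588.8,-4.8,214)
a=vision.snapshot('wrist')[:,:,::-1];cv2.imwrite('pics/w6.png',a)
for z in (54,56,60):print(world(C,(316,338),z))"
```

```text
time_s: 24.5
ee_pos: [589.4, -5.2, 210.9]
eef_rot: [3.141, -0.002, -0.0]
wrist_force: [-0.4, -0.3, 9.5]
gripper_width: 25.1
finger_force: 26.2
t 24.5 pos [589.4  -5.2 210.9] to go tool mm [-0.6 -0.4 -3.1] turn [ 0.001 -0.002 -0.   ] w 25.1 F 26.2 [-0.4 -0.3  9.5]
[580.77725439  -5.08299906  54.        ]
[581.94221951  -5.08276884  56.        ]
[584.27214976  -5.08230841  60.        ]
```

View pics/w6.png

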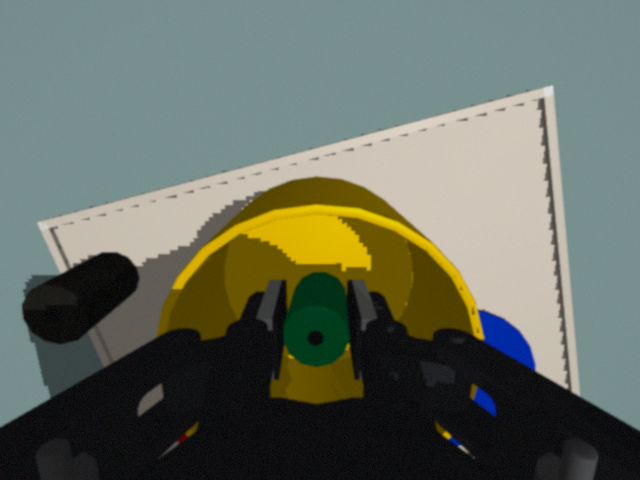

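```bash
python3 -c "
from h import *
C=cam('wrist')
for x in (580,584,588,592): print(x,pix(C,(x,-5,56)),pix(C,(x,-5,12)),pix(C,(x,-18,56)),pix(C,(x,8,56)),pix(C,(x-13,-5,56)),pix(C,(x+13,-5,56)),pix(C,(x+13,-5,12)))"

```

```text
580 [315.8 342.7] [315.8 295.1] [350.1 342.6] [281.4 342.7] [315.8 372.6] [315.8 311.3] [315.8 270.3]
584 [315.8 333.2] [315.8 287.5] [350.4 333.1] [281.2 333.2] [315.8 363.5] [315.7 301.3] [315.8 262.4]
588 [315.8 323.5] [315.8 279.9] [350.6 323.5] [280.9 323.5] [315.8 354.3] [315.7 291.2] [315.8 254.5]
592 [315.8 313.7] [315.8 272.2] [350.9 313.7] [280.6 313.8] [315.8 345. ] [315.7 280.9] [315.8 246.5]
```

The tool is back level at x=589.4 and holds the stopper, but the pixels put the stopper's axis at x≈581 (top edge row 367, foot far edge row 271). That is an off-centre grip, caused by the knuckles sitting on the rim. I'll release, rise 4 mm, shift −8 mm in x and grip again.

```bash
python3 -m handwheel '[[0,0,0,0,0,0],[0,0,-0.002,0,0,0],[0,0,-0.002,0,0,0],[0,0,0,0,0,0],[0,0,0,0,0,0]]' 0.038
python3 -m handwheel '[[-0.002,0,0,0,0,0],[-0.003,0,0,0,0,0],[-0.003,0,0,0,0,0],[0,0,0,0,0,0],[0,0,0,0,0,0]]'
python3 -c "
from h import *
d(581,-4.8,214)
C=cam('wrist')
for x in (578,582,586): print(x,pix(C,(x,-5,56)),pix(C,(x-13,-5,56)),pix(C,(x+13,-5,12)))
a=vision.snapshot('wrist')[:,:,::-1];cv2.imwrite('pics/w7.png',a[200:440,160:480])"
```

```text
time_s: 25.05
ee_pos: [588.0, -4.8, 212.7]
eef_rot: [3.142, 0.002, 0.0]
wrist_force: [-0.3, 0.7, 0.4]
gripper_width: 38.2
finger_force: 0.4
time_s: 25.55
ee_pos: [580.4, -4.9, 213.7]
eef_rot: [3.141, 0.001, -0.0]
wrist_force: [0.5, -0.8, 1.1]
gripper_width: 37.6
finger_force: 0.5
t 25.55 pos [580.4  -4.9 213.7] to go tool mm [ 0.6 -0.1 -0.3] turn [ 0.     0.001 -0.   ] w 37.6 F 0.5 [ 0.5 -0.8  1.1]
578 [316.8 321.3] [316.8 351.5] [316.7 253.7]
582 [316.8 311.7] [316.8 342.4] [316.7 245.8]
586 [316.8 302. ] [316.8 333.1] [316.7 237.8]
```

View pics/w7.png

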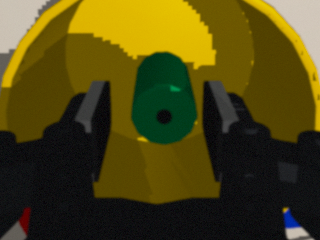

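The stopper top is at (324,317) full-frame, so it stands upright at x≈580.5, about 3 mm off centre in y. I'll correct y and close.

```bash
python3 -m handwheel '[[0,0.003,0,0,0,0],[0,0,0.001,0,0,0],[0,0,0,0,0,0],[0,0,0,0,0,0],[0,0,0,0,0,0]]' | sed -n '2p;4p'
python3 -m handwheel '[[0,0,0,0,0,0],[0,0,0,0,0,0],[0,0,0,0,0,0],[0,0,0,0,0,0],[0,0,0,0,0,0]]' 0.015 25
python3 -m handwheel '[[0,0,-0.003,0,0,0],[0,0,-0.007,0,0,0],[0,0,-0.01,0,0,0],[0,0,-0.01,0,0,0],[0,0,-0.01,0,0,0]]'
python3 -m handwheel '[[0,0,-0.01,0,0,0],[0,0,-0.015,0,0,0],[0,0,-0.02,0,0,0],[0,0,-0.01,0,0,0],[0,0,-0.005,0,0,0]]'
python3 -c "
from h import *
d(494.8,316.1,204)
C=cam('wrist')
a=vision.snapshot('wrist')[:,:,::-1];cv2.imwrite('pics/w8.png',a)"
```

```text
ee_pos: [580.7, -7.4, 213.2]
wrist_force: [-1.7, 1.3, 5.1]
time_s: 26.6
ee_pos: [580.9, -8.0, 212.8]
eef_rot: [3.141, -0.001, -0.0]
wrist_force: [0.1, 1.0, 2.9]
gripper_width: 24.7
finger_force: 24.5
time_s: 27.1
ee_pos: [580.8, -7.9, 253.8]
eef_rot: [3.142, -0.001, -0.0]
wrist_force: [1.0, 0.3, -0.2]
gripper_width: 24.7
finger_force: 24.6
time_s: 27.6
ee_pos: [581.0, -7.8, 314.3]
eef_rot: [3.141, -0.003, -0.0]
wrist_force: [0.1, -0.3, -0.7]
gripper_width: 24.6
finger_force: 24.6
t 27.6 pos [581.   -7.8 314.3] to go tool mm [ -86.6 -323.9  110.1] turn [ 0.    -0.003 -0.   ] w 24.6 F 24.6 [ 0.1 -0.3 -0.7]
```

View pics/w8.png

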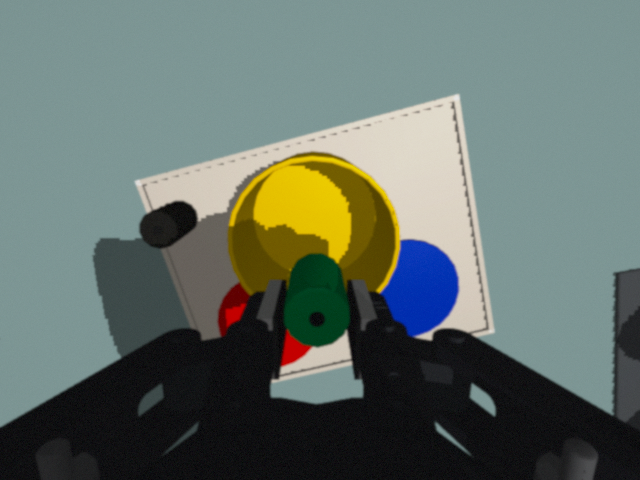

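The stopper is held centrally between the pads, with its top at about (317,318), and it is clear of the pot. That was the last allowed picture, so from here I work by numbers. I'll carry it to the dish.

```bash
python3 -c "
from h import *
C=cam('wrist');print(pix(C,(581,-7.8,157.5)),pix(C,(568,-7.8,157.5)),pix(C,(594,-7.8,113.5)))"
python3 -m handwheel '[[-0.0035,-0.013,0,0,0,0],[-0.006,-0.0225,0,0,0,0],[-0.008,-0.029,0,0,0,0],[-0.0087,-0.0325,0,0,0,0],[-0.0087,-0.0325,0,0,0,0]]' |head -2
python3 -m handwheel '[[-0.0087,-0.0325,0,0,0,0],[-0.0087,-0.0325,0,0,0,0],[-0.0087,-0.0325,0,0,0,0],[-0.0087,-0.0325,0,0,0,0],[-0.008,-0.029,0,0,0,0]]' |head -2
python3 -m handwheel '[[-0.006,-0.0225,0,0,0,0],[-0.003,-0.013,0,0,0,0],[0,0,0,0,0,0],[0,0,0,0,0,0],[0,0,0,0,0,0]]' |head -2
python3 -m handwheel '[[0,0,0.008,0,0,0],[0,0,0.02,0,0,0],[0,0,0.025,0,0,0],[0,0,0.025,0,0,0],[0,0,0.014,0,0,0]]' |head -2
python3 -m handwheel '[[0,0,0.006,0,0,0],[0,0,0.002,0,0,0],[0,0,0,0,0,0],[0,0,0,0,0,0],[0,0,0,0,0,0]]' |sed -n '2p;4,6p'
python3 -c "
from h import *
d(494.8,316.1,204.8)"
```

```text
[316.4 317.9] [316.4 348.5] [316.3 250.8]
time_s: 28.15
ee_pos: [544.4, 123.6, 311.4]
time_s: 28.65
ee_pos: [500.9, 283.2, 311.5]
time_s: 29.15
ee_pos: [495.0, 314.2, 312.3]
time_s: 29.65
ee_pos: [493.7, 314.3, 218.0]
ee_pos: [494.4, 316.5, 213.8]
wrist_force: [0.1, -0.5, 0.1]
gripper_width: 24.5
finger_force: 24.6
t 30.15 pos [494.4 316.5 213.8] to go tool mm [0.4 0.4 9. ] turn [-0.001 -0.002 -0.   ] w 24.5 F 24.6 [ 0.1 -0.5  0.1]
```

```bash
python3 -m handwheel '[[0,0,0.003,0,0,0],[0,0,0.002,0,0,0],[0,0,0.001,0,0,0],[0,0,0.001,0,0,0],[0,0,0,0,0,0]]' |sed -n '2p;4p'
python3 -m handwheel '[[0,0,0.001,0,0,0],[0,0,0,0,0,0],[0,0,0,0,0,0],[0,0,0,0,0,0],[0,0,0,0,0,0]]' |sed -n '2p;4p'
python3 -m handwheel '[[0,0,0.001,0,0,0],[0,0,0,0,0,0],[0,0,0,0,0,0],[0,0,0,0,0,0],[0,0,0,0,0,0]]' |sed -n '2p;4p'
```

```text
ee_pos: [494.0, 316.1, 205.4]
wrist_force: [-0.2, -0.0, -0.1]
ee_pos: [494.1, 316.2, 204.8]
wrist_force: [-0.0, -0.0, 2.4]
ee_pos: [494.2, 316.3, 204.8]
wrist_force: [-1.4, -0.6, 5.6]
```

The stopper has touched down. I'll release, rise, check the dish by colour centroid, and head back to the bottles.

```bash
python3 -m handwheel '[[0,0,0,0,0,0],[0,0,0,0,0,0],[0,0,0,0,0,0],[0,0,0,0,0,0],[0,0,0,0,0,0]]' 0.045 |tail -2
python3 -m handwheel '[[0,0,-0.005,0,0,0],[0,0,-0.015,0,0,0],[0,0,-0.03,0,0,0],[0,0,-0.04,0,0,0],[0,0,-0.04,0,0,0]]' |head -2
python3 -m handwheel '[[0,0,-0.035,0,0,0],[0,0,-0.025,0,0,0],[0,0,-0.01,0,0,0],[0,0,0,0,0,0],[0,0,0,0,0,0]]' |head -2
python3 - <<'E'
from h import *
d(502.7,-323.9,404)
C=cam('wrist'); im=vision.snapshot('wrist'); T=cam('top'); tp=cv2.imread('pics/top2.png')[:,:,::-1]
def cen(im,lo,hi,c,z,roi=None):
    h=cv2.cvtColor(np.ascontiguousarray(im),cv2.COLOR_RGB2HSV); m=cv2.inRange(h,lo,hi)
    if roi: k=np.zeros_like(m); x0,y0,x1,y1=roi; k[y0:y1,x0:x1]=m[y0:y1,x0:x1]; m=k
    n,_,s,ce=cv2.connectedComponentsWithStats(m); i=1+np.argmax(s[1:,4]); print(s[i],ce[i].round(1),world(c,ce[i],z).round(1))
cen(im,(60,90,30),(90,255,255),C,48)   # stopper
cen(im,(0,0,150),(179,60,255),C,4)     # dish floor
cen(tp,(0,150,100),(8,255,255),T,147,(480,230,560,290))
cen(tp,(110,150,80),(130,255,255),T,147,(480,290,570,370))
tp=cv2.imread('pics/top0.png')[:,:,::-1]
cen(tp,(0,150,100),(8,255,255),T,155,(260,225,310,280))
cen(tp,(0,0,110),(179,40,255),T,15,(85,225,165,300))
cv2.imwrite('pics/w9.png',im[:,:,::-1])
E
```

```text
gripper_width: 44.9
finger_force: 0.0
time_s: 32.65
ee_pos: [493.8, 316.1, 336.2]
time_s: 33.15
ee_pos: [493.7, 315.8, 402.6]
t 33.15 pos [493.7 315.8 402.6] to go tool mm [ 9.000e+00  6.397e+02 -6.000e-01] turn [ 0.001  0.002 -0.   ] w 45.0 F 0.0 [-0.3 -0.2 -0.3]
[ 529  335  111   90 2268] [572.9 365.7] [336.9  57.   48. ]
[ 257  149  116  114 7589] [317.7 200.3] [497.6 313.9   4. ]
[505 242  33  35 866] [520.9 258.8] [ 502.2 -322.   147. ]
[519 313  34  36 945] [535.2 330.8] [ 395.9 -339.9  147. ]
[269 236  35  34 909] [286.1 252.6] [501.4  32.6 155. ]
[  94  228   64   64 3017] [126.3 259.6] [494.7 317.2  15. ]
```

```bash
python3 - <<'E'
from h import *
C=cam('wrist'); im=cv2.imread('pics/w9.png')
h=cv2.cvtColor(im,cv2.COLOR_BGR2HSV); m=cv2.inRange(h,(60,90,30),(90,255,255))
k=np.zeros_like(m); k[130:290,230:400]=m[130:290,230:400]
n,_,s,ce=cv2.connectedComponentsWithStats(k); i=1+np.argmax(s[1:,4]); print(s[i],ce[i])
for n,X in [('top',(494.2,316.3,48)),('foot',(494.2,316.3,4)),('dishL',(494.8,368,4)),('dishR',(494.8,264,4)),('dishFar',(546.8,316,4)),('near',(442.8,316,4))]: print(n,pix(C,X))
E
python3 -m handwheel '[[0.001,0.015,0,0,0,0],[0.0005,0.028,0,0,0,0],[0.0005,0.038,0,0,0,0],[0.0005,0.04,0,0,0,0],[0.0005,0.04,0,0,0,0]]' 0.085 |head -2
python3 -m handwheel '[[0.0005,0.04,0,0,0,0],[0.0005,0.04,0,0,0,0],[0.0005,0.04,0,0,0,0],[0.0005,0.04,0,0,0,0],[0.0005,0.04,0,0,0,0]]' |head -2
python3 -m handwheel '[[0.0005,0.04,0,0,0,0],[0.0005,0.04,0,0,0,0],[0.0005,0.04,0,0,0,0],[0.0005,0.04,0,0,0,0],[0.0005,0.04,0,0,0,0]]' |head -2
python3 -m handwheel '[[0.0005,0.037,0,0,0,0],[0.0005,0.028,0,0,0,0],[0.0005,0.015,0,0,0,0],[0,0,0,0,0,0],[0,0,0,0,0,0]]' |head -2
python3 -c "
from h import *
d(502.7,-323.9,288.5)"
```

```text
[301 194  28  32 682] [314.67741935 209.80498534]
top [314.8 211.8]
foot [314.8 203.2]
dishL [263.4 202.7]
dishR [366.8 202.6]
dishFar [315.1 149.5]
near [315.2 252. ]
time_s: 33.7
ee_pos: [496.6, 152.3, 402.4]
time_s: 34.2
ee_pos: [498.3, -47.8, 402.6]
time_s: 34.7
ee_pos: [500.5, -247.4, 402.5]
time_s: 35.2
ee_pos: [503.5, -323.6, 403.1]
t 35.2 pos [ 503.5 -323.6  403.1] to go tool mm [ -0.7   0.6 114.6] turn [-0.002  0.001  0.001] w 85.0 F 0.0 [0.6 0.4 1. ]
```

The stopper stands upright in the dish: its blob is at (314.7,209.8) and the top was predicted at (314.8,211.8). Next I'll measure the free coasters and grasp the red bottle.

```bash
python3 - <<'E'
from h import *
T=cam('top'); im=vision.snapshot('top'); h=cv2.cvtColor(im,cv2.COLOR_RGB2HSV); cv2.imwrite('pics/top3.png',im[:,:,::-1])
S=cam('scene'); im2=vision.snapshot('scene'); h2=cv2.cvtColor(im2,cv2.COLOR_RGB2HSV)
for hh,c,roi in ((h,T,(235,160,400,305)),(h2,S,(240,200,390,310))):
  for lo,hi in (((0,150,60),(8,255,255)),((110,150,60),(130,255,255))):
    m=cv2.inRange(hh,lo,hi); k=np.zeros_like(m); x0,y0,x1,y1=roi; k[y0:y1,x0:x1]=m[y0:y1,x0:x1]
    n,_,s,ce=cv2.connectedComponentsWithStats(k); i=1+np.argmax(s[1:,4])
    ct=max(cv2.findContours((_==i).astype(np.uint8),0,1)[0],key=len); e=cv2.fitEllipse(cv2.convexHull(ct))
    print(s[i],ce[i].round(1),world(c,ce[i],12).round(1),'ell',np.round(e[0],1),np.round(e[1],1),world(c,e[0],12).round(1))
E
python3 -m handwheel '[[0,0,0.01,0,0,0],[0,0,0.02,0,0,0],[0,0,0.025,0,0,0],[0,0,0.025,0,0,0],[0,0,0.016,0,0,0]]' | head -2
python3 -m handwheel '[[0,0,0.011,0,0,0],[0,0,0.008,0,0,0],[0,0,0,0,0,0],[0,0,0,0,0,0],[0,0,0,0,0,0]]' | sed -n '2p;4p'
python3 -m handwheel '[[0,0,0,0,0,0],[0,0,0,0,0,0],[0,0,0,0,0,0],[0,0,0,0,0,0],[0,0,0,0,0,0]]' 0.04 40
python3 -c "
from h import *
d(503.5,32,296.3)"
```

```text
[ 267  236   46   47 1673] [289.6 259. ] [503.7  32.3  12. ] ell [289.6 258.9] [46.  46.6] [503.8  32.4  12. ]
[ 330  222   46   46 1639] [352.4 244.7] [531.9 -77.7  12. ] ell [352.4 244.6] [45.2 45.6] [532.  -77.8  12. ]
[329 234  33  30 687] [346.  247.9] [502.1  38.3  12. ] ell [342.7 248.4] [29.9 36.8] [505.7  32.1  12. ]
[271 230  32  29 443] [282.5 241.4] [533.1 -96.4  12. ] ell [289.3 244. ] [28.9 37.7] [534.5 -79.8  12. ]
time_s: 35.8
ee_pos: [503.0, -323.1, 305.1]
ee_pos: [503.9, -325.1, 289.8]
wrist_force: [-0.6, -0.1, 0.3]
time_s: 36.8
ee_pos: [503.8, -324.7, 289.4]
eef_rot: [3.141, -0.001, 0.0]
wrist_force: [-0.3, 1.5, 3.2]
gripper_width: 50.9
finger_force: 42.3
t 36.8 pos [ 503.8 -324.7  289.4] to go tool mm [-2.000e-01 -3.567e+02 -7.000e+00] turn [ 0.    -0.001  0.   ] w 50.9 F 42.3 [-0.3  1.5  3.2]
```

```bash
python3 -m handwheel '[[0,0,-0.008,0,0,0],[0,0,-0.02,0,0,0],[0,0,-0.028,0,0,0],[0,0,-0.022,0,0,0],[0,0,-0.012,0,0,0]]' |sed -n '2p;5p;6p'
python3 -m handwheel '[[0,0,0,0,0,0],[0.0015,-0.012,0,0,0,0],[0,-0.02,0,0,0,0],[0,-0.026,0,0,0,0],[0,-0.03,0,0,0,0]]' |head -2
python3 -m handwheel '[[0,-0.03,0,0,0,0],[0,-0.03,0,0,0,0],[0,-0.03,0,0,0,0],[0,-0.03,0,0,0,0],[0,-0.03,0,0,0,0]]' |head -2
python3 -m handwheel '[[0,-0.03,0,0,0,0],[0,-0.03,0,0,0,0],[0,-0.026,0,0,0,0],[0,-0.02,0,0,0,0],[0,-0.013,0,0,0,0]]' |head -2
python3 -m handwheel '[[0,0,0,0,0,0],[0,0,0,0,0,0],[0,0,0,0,0,0],[0,0,0.006,0,0,0],[0,0,0.01,0,0,0]]' |sed -n '2p;4,6p'
python3 -c "
from h import *
d(505.2,32.2,297.4)"
```

```text
ee_pos: [503.5, -325.1, 380.3]
gripper_width: 51.0
finger_force: 42.5
time_s: 37.8
ee_pos: [504.2, -235.5, 376.3]
time_s: 38.3
ee_pos: [503.9, -84.5, 376.7]
time_s: 38.8
ee_pos: [503.7, 35.2, 377.0]
ee_pos: [505.4, 31.2, 362.7]
wrist_force: [0.4, -0.1, -3.3]
gripper_width: 51.1
finger_force: 42.4
t 39.3 pos [505.4  31.2 362.7] to go tool mm [-0.3 -1.1 65.3] turn [ 0.    -0.002 -0.002] w 51.1 F 42.4 [ 0.4 -0.1 -3.3]
```

```bash
python3 -m handwheel '[[0,0,0.015,0,0,0],[0,0,0.018,0,0,0],[0,0,0.014,0,0,0],[0,0,0.007,0,0,0],[0,0,0.003,0,0,0]]' |head -2
python3 -m handwheel '[[0,0,0.001,0,0,0],[0,0,0,0,0,0],[0,0,0,0,0,0],[0,0,0,0,0,0],[0,0,0,0,0,0]]' |sed -n '2p;4,6p'
python3 -c "
from h import *
d(505.2,32.2,297.4)"
```

```text
time_s: 39.8
ee_pos: [504.6, 31.7, 304.4]
ee_pos: [505.1, 32.2, 305.1]
wrist_force: [0.4, -0.5, -2.8]
gripper_width: 51.2
finger_force: 42.4
t 40.3 pos [505.1  32.2 305.1] to go tool mm [ 0.1 -0.   7.7] turn [ 0.    -0.001 -0.   ] w 51.2 F 42.4 [ 0.4 -0.5 -2.8]
```

```bash
python3 -m handwheel '[[0,0,0.003,0,0,0],[0,0,0.002,0,0,0],[0,0,0.001,0,0,0],[0,0,0,0,0,0],[0,0,0,0,0,0]]' |sed -n '2p;4p'
python3 -m handwheel '[[0,0,0.001,0,0,0],[0,0,0,0,0,0],[0,0,0,0,0,0],[0,0,0,0,0,0],[0,0,0,0,0,0]]' |sed -n '2p;4p'
python3 -m handwheel '[[0,0,0.001,0,0,0],[0,0,0,0,0,0],[0,0,0,0,0,0],[0,0,0,0,0,0],[0,0,0,0,0,0]]' |sed -n '2p;4p'
```

```text
ee_pos: [505.0, 32.1, 298.6]
wrist_force: [-0.8, 0.5, -3.0]
ee_pos: [505.0, 32.1, 297.7]
wrist_force: [-0.6, -0.3, -3.2]
ee_pos: [505.2, 32.2, 297.4]
wrist_force: [-1.4, 0.3, 5.1]
```

```bash
python3 -m handwheel '[[0,0,0,0,0,0],[0,0,0,0,0,0],[0,0,0,0,0,0],[0,0,0,0,0,0],[0,0,0,0,0,0]]' 0.085 |tail -2
python3 -m handwheel '[[0,0,-0.005,0,0,0],[0,0,-0.015,0,0,0],[0,0,-0.025,0,0,0],[0,0,-0.035,0,0,0],[0,0,-0.03,0,0,0]]' |head -2
python3 -m handwheel '[[-0.005,0.017,0,0,0,0],[-0.008,0.028,0,0,0,0],[-0.01,0.036,0,0,0,0],[-0.011,0.036,0,0,0,0],[-0.011,0.036,0,0,0,0]]' |head -2
python3 -m handwheel '[[-0.011,0.036,0,0,0,0],[-0.01,0.036,0,0,0,0],[-0.01,0.036,0,0,0,0],[-0.01,0.036,0,0,0,0],[-0.01,0.036,0,0,0,0]]'|head -2
python3 -m handwheel '[[-0.008,0.028,0,0,0,0],[-0.006,0.016,0,0,0,0],[0,0,0,0,0,0],[0,0,0,0,0,0],[0,0,0,0,0,0]]'|head -2
python3 - <<'E'
from h import *
d(395,-344.5,288.5)
T=cam('top'); im=vision.snapshot('top'); h=cv2.cvtColor(im,cv2.COLOR_RGB2HSV)
C=cam('wrist'); w=vision.snapshot('wrist'); hw=cv2.cvtColor(w,cv2.COLOR_RGB2HSV)
def c1(h,c,lo,hi,roi,z):
    m=cv2.inRange(h,lo,hi); k=np.zeros_like(m); x0,y0,x1,y1=roi; k[y0:y1,x0:x1]=m[y0:y1,x0:x1]
    n,_,s,ce=cv2.connectedComponentsWithStats(k); i=1+np.argmax(s[1:,4]); print(s[i],ce[i].round(1),world(c,ce[i],z).round(1))
c1(h,T,(0,150,100),(8,255,255),(260,225,310,290),155)
c1(hw,C,(110,150,60),(130,255,255),(200,180,440,340),147); print(pix(C,(395,-344.8,147)))
E
```

```text
gripper_width: 84.4
finger_force: 0.0
time_s: 42.8
ee_pos: [504.9, 32.2, 408.6]
time_s: 43.3
ee_pos: [459.4, -122.0, 407.3]
time_s: 43.8
ee_pos: [408.4, -302.1, 407.3]
time_s: 44.3
ee_pos: [395.9, -343.1, 406.9]
t 44.3 pos [ 395.9 -343.1  406.9] to go tool mm [ -1.    1.5 118.4] turn [-0.001 -0.001  0.003] w 84.8 F 0.0 [ 0.4  0.  -0.5]
[269 234  35  34 906] [285.5 250.6] [504.3  33.6 155. ]
[ 275  200   81   81 4947] [315.2 240.6] [ 397.2 -342.2  147. ]
[319.3 243.9]
```

Red is back, with its cap at (504.3,33.6) against a coaster at (504,32.3). Next is blue.

```bash
python3 -m handwheel '[[0.001,-0.001,0.01,0,0,0],[0,0,0.022,0,0,0],[0,0,0.025,0,0,0],[0,0,0.025,0,0,0],[0,0,0.017,0,0,0]]' | head -2
python3 -m handwheel '[[0,0,0.011,0,0,0],[0,0,0.008,0,0,0],[0,0,0,0,0,0],[0,0,0,0,0,0],[0,0,0,0,0,0]]' | sed -n '2p;4p'
python3 -m handwheel '[[0,0,0,0,0,0],[0,0,0,0,0,0],[0,0,0,0,0,0],[0,0,0,0,0,0],[0,0,0,0,0,0]]' 0.04 40
python3 -c "
from h import *
d(532,-78.3,296.3)"
```

```text
time_s: 44.9
ee_pos: [395.6, -342.6, 305.2]
ee_pos: [396.4, -344.2, 289.7]
wrist_force: [-0.5, 0.7, 0.0]
time_s: 45.9
ee_pos: [396.2, -343.8, 289.4]
eef_rot: [3.141, -0.001, 0.0]
wrist_force: [0.8, 1.4, 5.4]
gripper_width: 51.1
finger_force: 41.7
t 45.9 pos [ 396.2 -343.8  289.4] to go tool mm [ 135.8 -265.5   -6.9] turn [ 0.    -0.001  0.   ] w 51.1 F 41.7 [0.8 1.4 5.4]
```

```bash
python3 -m handwheel '[[0,0,-0.005,0,0,0],[0,0,-0.013,0,0,0],[0,0,-0.018,0,0,0],[0,0,-0.016,0,0,0],[0,0,-0.008,0,0,0]]' | sed -n '2p;5,6p'
python3 -m handwheel '[[0,0,0,0,0,0],[0.0054,-0.0106,0,0,0,0],[0.0095,-0.0186,0,0,0,0],[0.0122,-0.024,0,0,0,0],[0.0136,-0.0265,0,0,0,0]]' |head -2
python3 -m handwheel '[[0.0136,-0.0265,0,0,0,0],[0.0136,-0.0265,0,0,0,0],[0.0136,-0.0265,0,0,0,0],[0.0136,-0.0265,0,0,0,0],[0.0136,-0.0265,0,0,0,0]]' |head -2
python3 -m handwheel '[[0.0122,-0.024,0,0,0,0],[0.0095,-0.0186,0,0,0,0],[0.0054,-0.0106,0,0,0,0],[0,0,0,0,0,0],[0,0,0,0,0,0]]' |head -2
python3 -m handwheel '[[0,0,0,0,0,0],[0,0,0.006,0,0,0],[0,0,0.012,0,0,0],[0,0,0.012,0,0,0],[0,0,0.008,0,0,0]]' |head -2
python3 -m handwheel '[[0,0,0.004,0,0,0],[0,0,0.001,0,0,0],[0,0,0,0,0,0],[0,0,0,0,0,0],[0,0,0,0,0,0]]' |sed -n '2p;4,6p'
python3 -c "
from h import *
d(532,-78.3,297.4)"
```

```text
ee_pos: [396.1, -344.3, 350.5]
gripper_width: 50.7
finger_force: 42.1
time_s: 46.9
ee_pos: [436.6, -262.7, 347.4]
time_s: 47.4
ee_pos: [504.7, -129.3, 347.4]
time_s: 47.9
ee_pos: [531.3, -79.2, 348.1]
time_s: 48.4
ee_pos: [531.0, -78.7, 308.6]
ee_pos: [532.0, -78.4, 306.2]
wrist_force: [0.2, -0.8, -2.8]
gripper_width: 51.0
finger_force: 42.2
t 48.9 pos [532.  -78.4 306.2] to go tool mm [-0.  -0.1  8.8] turn [ 0.    -0.001 -0.   ] w 51.0 F 42.2 [ 0.2 -0.8 -2.8]
```

```bash
python3 -m handwheel '[[0,0,0.003,0,0,0],[0,0,0.002,0,0,0],[0,0,0.001,0,0,0],[0,0,0.001,0,0,0],[0,0,0,0,0,0]]' |sed -n '2p;4p'
python3 -m handwheel '[[0,0,0.001,0,0,0],[0,0,0,0,0,0],[0,0,0,0,0,0],[0,0,0,0,0,0],[0,0,0,0,0,0]]' |sed -n '2p;4p'
python3 -m handwheel '[[0,0,0.001,0,0,0],[0,0,0,0,0,0],[0,0,0,0,0,0],[0,0,0,0,0,0],[0,0,0,0,0,0]]' |sed -n '2p;4p'
```

```text
ee_pos: [531.7, -78.5, 298.5]
wrist_force: [-0.5, -1.3, -2.2]
ee_pos: [531.8, -78.4, 297.7]
wrist_force: [-0.2, 0.3, -2.5]
ee_pos: [532.0, -78.4, 297.4]
wrist_force: [-1.1, 0.0, 4.7]
```

Blue has touched down on its coaster. I'll release, retreat towards the robot's right, and check everything by numbers.

```bash
python3 -m handwheel '[[0,0,0,0,0,0],[0,0,0,0,0,0],[0,0,0,0,0,0],[0,0,0,0,0,0],[0,0,0,0,0,0]]' 0.085 |tail -2
python3 -m handwheel '[[0,0,-0.005,0,0,0],[0,0,-0.015,0,0,0],[0,0,-0.025,0,0,0],[0,0,-0.035,0,0,0],[0,0,-0.03,0,0,0]]' |head -2
python3 -m handwheel '[[-0.008,0.017,0,0,0,0],[-0.014,0.028,0,0,0,0],[-0.016,0.034,0,0,0,0],[-0.016,0.034,0,0,0,0],[-0.016,0.034,0,0,0,0]]' |head -2
python3 -m handwheel '[[-0.016,0.034,0,0,0,0],[-0.016,0.034,0,0,0,0],[-0.012,0.028,0,0,0,0],[-0.006,0.015,0,0,0,0],[0,0,0,0,0,0]]'|head -2
python3 -m handwheel '[[0,0,0,0,0,0],[0,0,0,0,0,0],[0,0,0,0,0,0],[0,0,0,0,0,0],[0,0,0,0,0,0]]'|head -3
python3 - <<'E'
from h import *
T=cam('top'); im=vision.snapshot('top'); cv2.imwrite('pics/top9.png',im[:,:,::-1]); old=cv2.imread('pics/top0.png')[:,:,::-1].copy()
def c1(im,lo,hi,roi,z):
    h=cv2.cvtColor(im,cv2.COLOR_RGB2HSV); m=cv2.inRange(h,lo,hi); k=np.zeros_like(m); x0,y0,x1,y1=roi; k[y0:y1,x0:x1]=m[y0:y1,x0:x1]
    n,_,s,ce=cv2.connectedComponentsWithStats(k); i=1+np.argmax(s[1:,4]); print(s[i],ce[i].round(1),world(T,ce[i],z).round(1))
for a in (old,im):
    c1(a,(0,150,100),(8,255,255),(260,220,312,265),155)
    c1(a,(110,150,80),(130,255,255),(335,210,390,262),155)
    c1(a,(5,120,40),(20,255,255),(105,180,155,222),40)
c1(im,(60,90,30),(90,255,255),(95,225,160,295),48)
print(get_obs()['qd'].round(3))
E
```

```text
gripper_width: 85.1
finger_force: 0.0
time_s: 51.4
ee_pos: [531.8, -78.4, 408.6]
time_s: 51.9
ee_pos: [461.0, -226.5, 407.3]
time_s: 52.4
ee_pos: [409.8, -339.4, 406.9]
time_s: 52.9
ee_pos: [412.1, -335.8, 406.7]
eef_rot: [-3.142, -0.0, 0.001]
[269 236  35  29 826] [286.1 251.2] [503.5  32.6 155. ]
[346 220  33  34 884] [361.9 236. ] [529.4 -80.2 155. ]
[115 190  32  28 655] [130.2 204.2] [588.7 309.3  40. ]
[269 234  34  31 868] [285.5 250. ] [505.3  33.6 155. ]
[342 218  34  34 895] [358.6 234.7] [531.1 -75.3 155. ]
[115 190  32  28 658] [130.2 204.2] [588.6 309.3  40. ]
[113 251  22  15 252] [123.4 258.2] [494.6 310.8  48. ]
[ 0.006  0.     0.004 -0.001 -0.001  0.     0.   ]
```

Everything checks out: both bottles are within about 3 mm of their coaster centres, the stopper stands in the dish, and the beaker hasn't moved. I'll hand it in.

```bash
python3 -c "
from workcell import sign_off
print(sign_off())"
```

```text
the job is handed in; nothing more can be done
None
```

I did the task in the order asked and handed it in at about 53 s: the bottles stand within about 3 mm of their coaster centres, the stopper is upright in the dish, and the beaker is unmoved; however, going in for the stopper, the gripper's finger linkage caught the pot rim at a wrist force of about 75 N, so the 40 N limit may have been broken if the linkage counts as gripper body.

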